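# Line clearance, then snap the transfer coupler onto the tilted port and hold it open

### The job

Clear the last batch off the bench: the small glass vial into the low tray and the syringe into the deep tub, setting the vial down, not dropping it, and leaving everything else where it is. Then press the transfer coupler squarely onto the tilted port until both catches snap in over its flange, and push the sprung collar on nearly to its stop. Finish like that, still gripping the coupler and holding it down against the spring.

Things in the scene. Friction and masses are not known exactly. Their poses are not given: they have to be found in the camera images.
- vial_mid (a point): centre (half-way up) of a small amber glass vial with a paper label and an aluminium cap, 26 mm across, 52 mm tall, about 35 g, standing upright on the bench; the body is a straight cylinder for its lower 36 mm; z is its axis, up at the start
- syringe_mid (a point): centre of the barrel of an empty white plastic syringe lying on the bench, 9 mm above it, about 30 g; barrel 18 mm wide and high, straight for 33 mm either side of this point along its x axis; at its -x end a finger flange (36 mm wide, 18 mm high) and a plunger ending 50 mm from this point, at its +x end a nozzle ending 47 mm away; z is up at the start
- tray: low open aluminium tray for vials, fixed to the bench: 150 mm (its x) by 120 mm (its y), 25 mm high, walls and floor 4 mm thick; origin at the centre of its underside, z up
- tub: larger, twice as deep open aluminium tub for syringes, fixed to the bench: 200 mm (its x) by 140 mm (its y), 50 mm high, walls and floor 4 mm thick; origin at the centre of its underside, z up
- coupler_mid (a point): centre (half-way up) of the transfer coupler, 94 mm tall, about 160 g, standing on its mouth; z is its axis, up to the closed top. From the mouth (47 mm below this point): flange 40 mm across, 6 mm high; round neck 32 mm across up to 44 mm; square grey grip 30 by 30 mm (sides along its x and y) from 44 to 94 mm. The mouth is a round bore 20 mm across, 44 mm deep: any turn about its axis fits
- port: tilted port of the docking station (fixed; base 120 by 110 mm); origin at the centre of its steel face plate (56 mm along x, 96 along y), 75 mm above the bench; z is the port's axis, out of the face, 30 degrees from vertical, leaning towards the robot. A steel stem 16 mm across stands there along z: straight to 34 mm, then tapering to 8 mm across at its end at 42 mm. The coupler's bore goes over it
- collar (a joint): travel (m) of the sprung brass collar, 36 mm across, round the stem: 0 free (its top 18 mm from the port's origin), 0.012 at its stop. The coupler's mouth pushes it down. The spring gives 3 N at 0, 11.4 N at the stop; the catches snap in at about 0.0045; let go after that, it would spring back to there. Nearly home is beyond 0.008. The push needed stays under 15 N
- catch_a (a joint): travel (m) of the dark steel catch at the port's +y: 0 at its inner place, about 0.003 while the flange wedges it out, back near 0 once it has snapped over the flange. Its sloping front spans 20 to 34 mm from the origin along the port's axis; a guide post 30 mm high stands behind it, out to 46 mm along y
- catch_b (a joint): the same for the catch at -y

How it is judged:
On the way, in this order (a step that is already met when the one before it is completed fails the run):
1. the vial lies or stands in the tray and the syringe lies in the tub, let go (x of vial_mid in the frame of tray between -0.071 and 0.071 m and y of vial_mid in the frame of tray between -0.056 and 0.056 m and z of vial_mid in the frame of tray below 0.04 m and x of syringe_mid in the frame of tub between -0.096 and 0.096 m and y of syringe_mid in the frame of tub between -0.066 and 0.066 m and z of syringe_mid in the frame of tub below 0.04 m and contact force between the fingers and vial below 0.1 N and contact force between the fingers and syringe below 0.1 N), for 0.2 s.
2. the coupler is on the port and both catches have snapped in over its flange (angle between the z axis of coupler_mid and the z axis of port, either way round below 0.08 rad and distance between coupler_mid and port below 0.062 m and z of coupler_mid in the frame of port above 0.042 m and value of joint each of catch_a, catch_b below 0.0015 m and value of joint collar above 0.004 m), for 0.1 s.
At the end, for the whole second after the job is handed in: vial in the tray and syringe in the tub, let go, at rest; coupler on the port within 0.08 rad of its axis, both catches within 1.5 mm of their inner place, and the gripper still on it (over 3 N), keeping the collar down over 8 mm (over 4 N on the coupler) (all of step 1 and linear speed of each of vial, syringe below 0.03 m/s and angle between the z axis of coupler_mid and the z axis of port, either way round below 0.08 rad and distance between coupler_mid and port below 0.062 m and z of coupler_mid in the frame of port above 0.042 m and value of joint each of catch_a, catch_b below 0.0015 m and value of joint collar above 0.008 m and contact force between coupler and collar above 4 N and contact force between the fingers and coupler above 3 N); the arm keeps its last pose, push and grip.
It fails at once if a vial is dropped (falls freely from about 40 mm or more) (linear speed of vial above 0.9 m/s and contact force between the fingers and vial below 0.1 N).
It fails at once if another thing on the bench is moved by more than 30 mm (distance of any of jar, spray, tape, dish, bowl, tweezers, stopper from where it was at the start of the episode above 0.03 m).
It also fails if it takes over 67 s, if anything falls off the work surface, if the arm or the gripper's body presses on something with over 40 N, if the wrist force passes 120 N, or if a joint passes its speed limit or range.

### The arm

A 6-joint arm with a two-finger parallel gripper is mounted at the origin on the work surface. World frame = base frame: x ahead of the robot, y to its left, z up, the work surface at z = 0. Lengths are in m, angles in rad, forces in N, time in s.
With the tool pointing down it reaches from about 0.325 to 0.775 m from the base axis. Payload 9.3 kg.
Tool frame: the origin (TCP) lies midway between the tips of the shut fingers; the grasp point (between the pads) lies 19 mm behind it; z points along the fingers, y is the line along which they close (so a half turn about z gives the same grasp; the last joint's range is limited). The gripper opens to 85 mm and grips with 20 to 120 N. Pads are 22 mm wide; open, the fingers measure 114 mm over their backs; the gripper's body (76 mm by 85 mm) begins 54 mm behind the grasp point. The pads swing forward as they close: fully open they stand 13 mm farther back than shut.
Start: joints at [1.153, 0.259, 0.021, 1.334, 0, 1.418], TCP at [0.144, 0.531, 0.231] pointing down, gripper open.
Joint ranges: [-3.04, 3.04], [-0.91, 1.82], [-1.04, 1.36], [-1.92, 1.95], [-1.52, 1.45], [-3.14, 3.14]. Speed limits (rad/s): [2.22, 2.22, 2.79, 3.14, 3.14, 3.14].

### API

Orientations are given as a rotation vector (axis times angle).
In Python, from rig import ctrl, capture, get_calibration, job gives the robot as it stands.
- The arm moves only by the tool step_arm, never from a script. Its arguments are lists of equal length, an entry for each row: "dr": the turn, a rotation vector about the world's x, y, z in rad, a list of three; "translation": the shift along the world's x, y, z in mm, a list of three; "gripper": the finger opening in mm, from 0 to 85.4. A call has 1 to 20 rows; each row is the pose to reach, as a shift and turn from the pose commanded when the call began; what a row does not reach only later rows make up. A row lasts 1/10 s, in which the tool goes at most 50 mm and 8.59 degrees, less where a joint would pass 70% of its speed; a pose out of reach is approached as far as the arm can. A call with a gripper value outside its range is refused whole. The fingers move at their own pace and stop on an object; "force" is the grip in N (left out, the last holds). Time passes only in rows, so rows that repeat a pose let the fingers close. It gives the time, the measured TCP pose, the force, the opening and the grip force at its end, in the units of the state.
- ctrl.get_state(): the state, without advancing time (a new reading comes with each control period).
- capture(name): name is "side" or "top"; returns (picture, depth): 420x560x3 uint8, red, green, blue; 420x560 float32, m along the optical axis (not along the pixel's ray), 0 where there is no reading.
- get_calibration(name): a dict with "fov_y" (degrees; the focal length in pixels is half the picture's height over the tangent of half this angle, whatever the lens; pixels are square), "cx", "cy" (the principal point, pixels), "dist" ([k1, k2, p1, p2, k3] as OpenCV has them; the pictures are not rectified), "extrinsics" (4x4, takes a point from camera to world coordinates). Camera axes: x right, y down, z forward; pixel columns grow to the right and rows downward; lengths in m; the calibration is good to about 2 mm. A picture is of the moment at which its call begins. get_calibration takes no time and is no camera call.
- job.sign_off(): hands the job in; it is judged then, once.
The state is a dict: "time_s": time; "qpos": joint angles; "joint_vel": joint speeds; "effort": joint torques, N m; "tool_pos": TCP position; "tcp_rot": TCP orientation; "wrist_force": force on the tool from outside, world axes, zero at the start; "wrist_torque": the same for the moment, N m; "grip_width": finger opening in m; "gripper_force": force on a finger pad.
Only numpy, scipy, OpenCV 4.12 (cv2) and the standard library are available. Lean on these libraries where they do the work, as an engineer would, in place of code of your own. Each camera call takes 0.05 s, during which the arm holds its last target. There are 200 camera calls.

## Working session

There is one attempt and no reset: what is moved stays moved. The work goes in short steps, Python scripts to look and compute and a tool call to move; the robot and the scene stay as the last step left them, time stands still between calls to the robot, and variables do not carry over. Pictures are saved under pics/ and viewed, at most 10 in all, crops included, and the job is handed in when it is done.

Besides the shell and the picture viewer there is one more tool, called by a JSON object that holds its "api" and its "payload", one argument or row to a line. step_arm: Moves the arm, as the interface text tells. Its arguments: {"type":"object","properties":{"dr":{"type":"array","items":{"type":"array","items":{"type":"number"}}},"translation":{"type":"array","items":{"type":"array","items":{"type":"number"}}},"gripper":{"type":"array","items":{"type":"number"}},"force":{"type":"number"}},"required":["dr","translation","gripper"]}

```bash
ls; mkdir -p pics; python3 - <<'E'
from rig import ctrl,capture,get_calibration,job
import cv2,numpy as np
for n in("side","top"):
    p,d=capture(n); cv2.imwrite(f"pics/{n}0.png",p[:,:,::-1]); np.save(f"pics/{n}0.npy",d)
    c=get_calibration(n); print(n,c)
s=ctrl.get_state(); print(s)
E
```

```text
pics
side {'fov_y': 47.125640965980004, 'cx': 282.94111794492983, 'cy': 207.82293991753744, 'dist': array([0.05997868, 0.        , 0.        , 0.        , 0.        ]), 'extrinsics': array([[-0.99863278, -0.04759332,  0.02162035,  0.50867865],
       [-0.04732491,  0.64747302, -0.76061754,  0.81349486],
       [ 0.02220172, -0.76060079, -0.64884013,  0.78552635],
       [ 0.        ,  0.        ,  0.        ,  1.        ]])}
top {'fov_y': 42.153810324696146, 'cx': 271.46321934829257, 'cy': 205.64373338421206, 'dist': array([-0.18596462,  0.        ,  0.        ,  0.        ,  0.        ]), 'extrinsics': array([[ 0.03128721, -0.97510165,  0.21954018,  0.28137704],
       [-0.99950803, -0.03004107,  0.00901306, -0.00822387],
       [-0.00219343, -0.21971417, -0.97556183,  1.23346058],
       [ 0.        ,  0.        ,  0.        ,  1.        ]])}
{'time_s': 0.1, 'qpos': array([ 1.15340794e+00,  2.59141231e-01,  2.08907991e-02,  1.33370194e+00,
       -1.36200171e-05,  1.41816490e+00]), 'joint_vel': array([-0.00140369, -0.00228603,  0.00223495,  0.00136452,  0.00237934,
       -0.00028863]), 'effort': array([ 4.34299058e-03, -5.56692481e+01,  3.45069551e+01,  1.16924511e-02,
       -2.33403862e-04,  1.45568941e-05]), 'tool_pos': array([0.14385274, 0.53061827, 0.23074464]), 'tcp_rot': array([-4.14624413e-01, -3.11379637e+00,  1.74849918e-03]), 'wrist_force': array([-0.10181291, -1.41256095, -0.4681704 ]), 'wrist_torque': array([ 0.0321271 , -0.05343389,  0.05661488]), 'gripper_force': 0.0, 'grip_width': 0.0855382968873907}
```

View pics/side0.png

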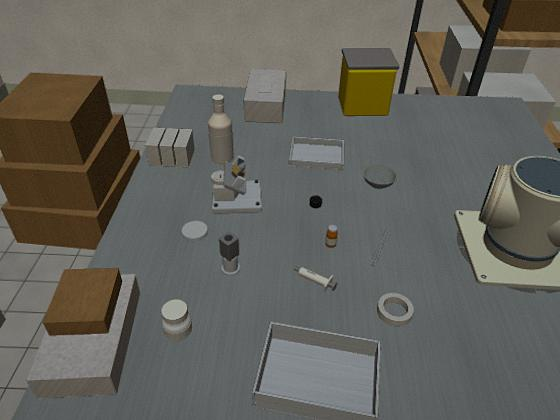

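View pics/top0.png

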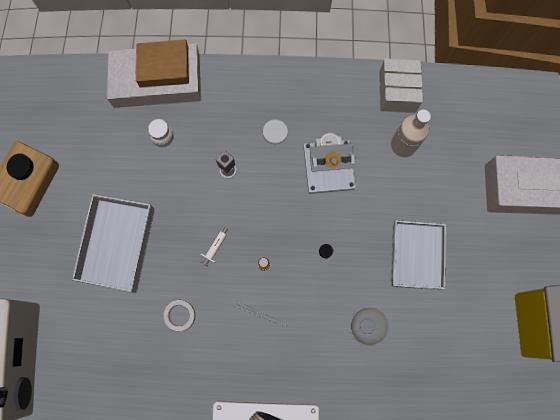

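The views show the port on its base (side ≈(236,185), top ≈(330,160)), the coupler (side (230,250), top (227,165)), the vial (side (331,236), top (264,263)) and the syringe (side (315,277), top (215,245)). The large tub is at top (113,243) and the small tray at top (420,255). I'll enlarge these.

```bash
cat > h.py <<'E'
import numpy as np,cv2
from rig import ctrl,capture,get_calibration,job
def cam(n):
    c=get_calibration(n); f=210/np.tan(np.radians(c["fov_y"])/2)
    return np.array([[f,0,c["cx"]],[0,f,c["cy"]],[0,0,1]]),np.array(c["dist"],float),np.array(c["extrinsics"])
def ray(n,uv):
    K,D,E=cam(n); p=cv2.undistortPoints(np.array(uv,float).reshape(-1,1,2),K,D)[:,0]
    d=np.c_[p,np.ones(len(p))]@E[:3,:3].T
    return E[:3,3],d           # d has unit camera-z: point = o + depth*d
def atz(n,uv,z):
    o,d=ray(n,uv); return o+d*((z-o[2])/d[:,2])[:,None]
def cloud(n,depth):
    v,u=np.mgrid[:420,:560]; o,d=ray(n,np.c_[u.ravel(),v.ravel()])
    return (o+d*depth.reshape(-1,1)).reshape(420,560,3)
def tri(a,b):                  # a: side pixels, b: top pixels
    out=[]
    for p,q in zip(a,b):
        o1,d1=ray("side",[p]); o2,d2=ray("top",[q])
        A=np.c_[d1[0],-d2[0]]; s=np.linalg.lstsq(A,o2-o1,rcond=None)[0]
        x1=o1+s[0]*d1[0]; x2=o2+s[1]*d2[0]; out.append(np.r_[(x1+x2)/2,np.linalg.norm(x1-x2)])
    return np.array(out)
def proj(n,P):
    K,D,E=cam(n); R=E[:3,:3].T
    return cv2.projectPoints(np.atleast_2d(P).astype(float),cv2.Rodrigues(R)[0],-R@E[:3,3],K,D)[0][:,0]
def crop(im,x,y,w,h,s):
    c=cv2.resize(im[y:y+h,x:x+w],None,fx=s,fy=s,interpolation=cv2.INTER_CUBIC)
    for i in range(0,w,10):
        cv2.line(c,(int((i+.5)*s),0),(int((i+.5)*s),6),(0,0,255),1); cv2.putText(c,str(x+i),(int(i*s),18),0,.35,(0,0,255),1)
    for i in range(0,h,10):
        cv2.line(c,(0,int((i+.5)*s)),(6,int((i+.5)*s)),(0,0,255),1); cv2.putText(c,str(y+i),(8,int((i+.5)*s)+4),0,.35,(0,0,255),1)
    return c
E
python3 - <<'E'
from h import *
a=cv2.imread("pics/side0.png"); b=cv2.imread("pics/top0.png")
A=np.vstack([np.hstack([crop(a,205,148,66,50,6),crop(a,205,228,66,50,6)]),np.hstack([crop(a,290,262,66,50,6),crop(a,305,215,66,50,6)])])
B=np.vstack([np.hstack([crop(b,298,128,66,50,6),crop(b,195,140,66,50,6)]),np.hstack([crop(b,185,220,66,50,6),crop(b,235,240,66,50,6)])])
cv2.imwrite("pics/sA.png",A);cv2.imwrite("pics/tB.png",B);print(A.shape)
ds=np.load("pics/side0.npy");dt=np.load("pics/top0.npy")
S=cloud("side",ds);T=cloud("top",dt)
print("bench z", np.median(S[250:300,360:380,2]),np.median(T[180:200,250:290,2]), (ds==0).mean(),(dt==0).mean())
print("tops",T[264,264],T[245,215],T[157,226],T[255,420],T[243,113])
E
```

```text
(600, 792, 3)
bench z 0.002258892430357873 -0.0007449023080903228 0.004060374149659864 0.004013605442176871
tops [0.41704698 0.0149019  0.04910687] [0.4600105  0.12757312 0.01770737] [0.64392451 0.10538672 0.09450583] [ 0.45223919 -0.34216317  0.00387957] [0.45846055 0.36854411 0.00083458]
```

View pics/sA.png

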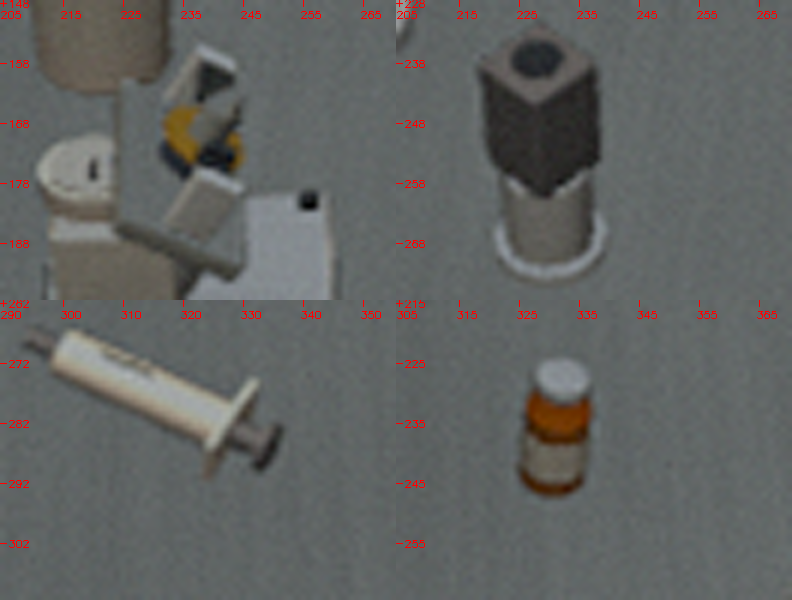

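View pics/tB.png

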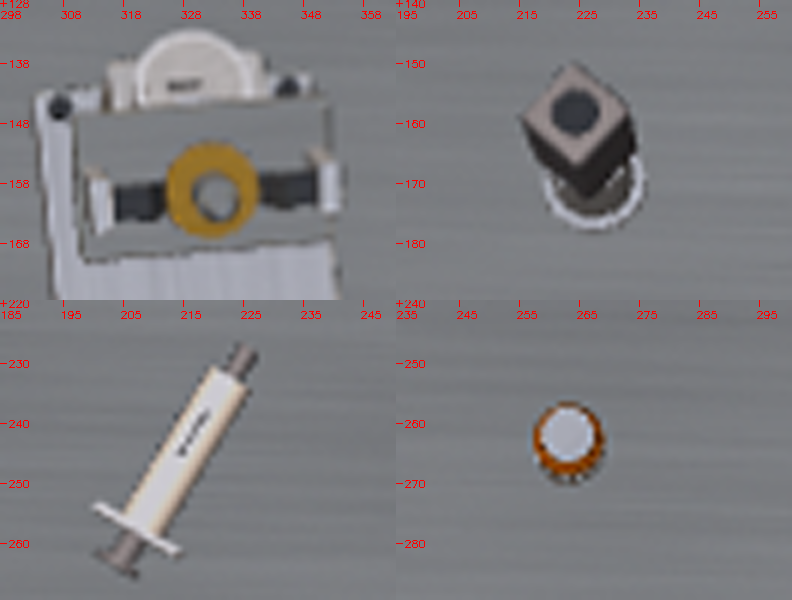

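The crops show the coupler's square top at side (229.0,238.7) / top (225,158.8). The vial cap is at side (333,227) / top (263.7,262.5). The syringe tip and plunger end are at side (294.7,268.3)/(335,288) and top (226.7,228.3)/(205,264.7). The collar centre is at top (333.5,159.7) / side (238.7,170.8), and the plate corners are visible in both views. Next I triangulate and cross-check with depth.

```bash
cat > m.py <<'E'
from h import *
from scipy.optimize import least_squares
np.set_printoptions(precision=4,suppress=True)
ds=np.load("pics/side0.npy");dt=np.load("pics/top0.npy")
S=cloud("side",ds);T=cloud("top",dt)
print("tri coupler top,vial top,syr tip,syr plunger\n",tri([(228.9,238.4),(333,227),(294.7,268.3),(335,288)],[(225,158.8),(263.7,262.5),(226.7,228.3),(205,264.7)]))
# coupler corners
sp=[(218.7,238.5),(228.2,232.7),(238.7,238.5),(229,245.2)];tp=[(216,159.2),(224.3,150.8),(234,158.3),(225.3,167.5)]
print("corners top view at z=.094\n",atz("top",tp,.094),"\nside\n",atz("side",sp,.094))
# depth: objects above bench
def pts(C,c,r,lo,hi):
    m=(np.hypot(C[...,0]-c[0],C[...,1]-c[1])<r)&(C[...,2]>lo)&(C[...,2]<hi); return C[m]
for n,C,b in(("side",S,.002),("top",T,-.0007)):
    for nm,c,r,lo,hi in(("vialcap",(.415,.015),.03,.044,.06),("couplertop",(.643,.105),.03,.086,.105),("syr",(.46,.127),.07,.006,.03)):
        p=pts(C,c,r,lo+b,hi+b); q=p[:,:2]-p[:,:2].mean(0); w,v=np.linalg.eigh(q.T@q); a=q@v[:,1]
        print(n,nm,len(p),p.mean(0),(p.min(0)+p.max(0))/2,p[:,2].max(),"dir",v[:,1],"ext",a.min(),a.max())
# port
y=1
def R(yaw,t):
    return cv2.Rodrigues(np.array([0,0,yaw]))[0]@cv2.Rodrigues(np.array([0,-t,0]))[0]
obj=np.array([[-28,48,0],[-28,-48,0],[28,-48,0],[28,48,0],[0,0,18],[0,0,42]])/1e3
top=np.array([(312.2,171.7),(353.5,168),(352.2,144.2),(311.3,145.5),(333.5,159.7),(334.2,160.8)])
sid=np.array([(245,193),(np.nan,0),(224.7,161.3),(224.7,185.5),(238.7,170.8),(243.5,166)])
ok=~np.isnan(sid[:,0])
def res(x,full=False):
    P=obj@R(x[3],x[4]).T+x[:3]
    r=np.r_[(proj("top",P)-top),(proj("side",P)-sid)[ok]]
    return r if full else r.ravel()
s=least_squares(res,[.63,-.12,.075,0,.52],loss="soft_l1"); print("port",s.x,np.degrees(s.x[3:]),"\n",res(s.x,True))
s2=least_squares(lambda q:res(np.r_[q[:2],.075,q[2],np.pi/6]),[.63,-.12,0],loss="soft_l1");print("fixed h,tilt",s2.x)
# depth plane of plate
Rm=R(s2.x[2],np.pi/6);o=np.r_[s2.x[:2],.075]
for n,C in(("side",S),("top",T)):
    L=(C-o)@Rm; m=(abs(L[...,0])<.024)&(abs(L[...,1])<.045)&(abs(L[...,2])<.01)
    p=C[m]; c=p.mean(0); nrm=np.linalg.svd(p-c)[2][2]; print(n,"plate",m.sum(),"mean local z",L[m][:,2].mean(),"normal",nrm)
    m=(np.hypot(L[...,0],L[...,1])<.025)&(L[...,2]>.012)&(L[...,2]<.022);print(" collar",m.sum(),L[m].mean(0),(L[m].min(0)+L[m].max(0))/2)
    m=(np.hypot(L[...,0],L[...,1])<.014)&(L[...,2]>.03);print(" stem",m.sum(),L[m].mean(0))
E
python3 m.py
```

```text
tri coupler top,vial top,syr tip,syr plunger
 [[0.6387 0.1075 0.0944 0.002 ]
 [0.4188 0.0157 0.0558 0.0015]
 [0.5001 0.1037 0.01   0.001 ]
 [0.4149 0.1495 0.0063 0.002 ]]
corners top view at z=.094
 [[0.6384 0.1272 0.094 ]
 [0.6583 0.1099 0.094 ]
 [0.6416 0.0877 0.094 ]
 [0.62   0.1057 0.094 ]] 
side
 [[0.6585 0.1092 0.094 ]
 [0.6414 0.0907 0.094 ]
 [0.6177 0.1064 0.094 ]
 [0.6349 0.127  0.094 ]]
side vialcap 59 [0.4204 0.0176 0.0534] [0.42   0.0165 0.052 ] 0.05795300992698316 dir [-0.7286  0.6849] ext -0.010741814999304343 0.008694186671044997
side couplertop 186 [0.6391 0.1112 0.0951] [0.6393 0.1086 0.0938] 0.09944996461306188 dir [-0.9986  0.0534] ext -0.018808508911895658 0.01815159721705497
side syr 365 [0.4535 0.1327 0.017 ] [0.4555 0.1305 0.0162] 0.02409034858354797 dir [-0.8944  0.4473] ext -0.055711381576595005 0.04373047744010421
top vialcap 66 [0.421  0.0169 0.051 ] [0.4213 0.0171 0.05  ] 0.05485526116287631 dir [-0.9449  0.3275] ext -0.010110763926743621 0.00931130243091575
top couplertop 189 [0.6401 0.1087 0.0929] [0.6412 0.1091 0.092 ] 0.09852734946046615 dir [-0.8272 -
[... 167 characters left out ...]
30161506130346 0.053017542690642454
port [ 0.656  -0.1296  0.073   0.1165  0.5116] [ 6.677  29.3119] 
 [[-0.6859  0.0797]
 [ 0.2528  0.3827]
 [ 0.6328 -0.2632]
 [-1.2098  1.7527]
 [-0.1746 -0.1787]
 [ 0.7794  0.9747]
 [ 0.0551  0.3139]
 [ 0.1053  0.0048]
 [-0.7792 -0.7324]
 [-0.623   0.9125]
 [-0.8596 -1.4348]]
fixed h,tilt [ 0.6557 -0.1289  0.1176]
side plate 230 mean local z 0.002830517944114331 normal [ 0.5005  0.0247 -0.8654]
 collar 46 [0.0075 0.0021 0.0191] [0.0017 0.0004 0.017 ]
 stem 42 [0.0027 0.0032 0.0383]
top plate 458 mean local z -0.001126049203189945 normal [ 0.4872  0.0591 -0.8713]
 collar 166 [ 0.0018 -0.0003  0.0173] [ 0.0007 -0.0009  0.0173]
 stem 43 [0.002  0.0008 0.0374]
```

```bash
python3 - <<'E'
from h import *
for n in("side","top"):
    P=[capture(n) for _ in range(8)]
    d=np.array([p[1] for p in P]); d[d==0]=np.nan
    np.save(f"pics/{n}0.npy",np.nan_to_num(np.nanmean(d,0)).astype(np.float32))
    cv2.imwrite(f"pics/{n}0.png",np.mean([p[0] for p in P],0)[:,:,::-1].round().astype(np.uint8))
a=cv2.imread("pics/side0.png"); b=cv2.imread("pics/top0.png")
cv2.imwrite("pics/port.png",np.hstack([crop(b,300,136,57,60,7),crop(a,208,152,56,60,7)]))
E
python3 m.py
```

```text
tri coupler top,vial top,syr tip,syr plunger
 [[0.6387 0.1075 0.0944 0.002 ]
 [0.4188 0.0157 0.0558 0.0015]
 [0.5001 0.1037 0.01   0.001 ]
 [0.4149 0.1495 0.0063 0.002 ]]
corners top view at z=.094
 [[0.6384 0.1272 0.094 ]
 [0.6583 0.1099 0.094 ]
 [0.6416 0.0877 0.094 ]
 [0.62   0.1057 0.094 ]] 
side
 [[0.6585 0.1092 0.094 ]
 [0.6414 0.0907 0.094 ]
 [0.6177 0.1064 0.094 ]
 [0.6349 0.127  0.094 ]]
side vialcap 59 [0.4206 0.0176 0.0534] [0.4202 0.0159 0.0511] 0.05618439720068391 dir [-0.9985  0.054 ] ext -0.008759354470905636 0.009487700171249218
side couplertop 189 [0.6392 0.1113 0.0953] [0.6394 0.1087 0.0932] 0.09831303656367973 dir [-0.993  -0.1183] ext -0.018449837124241694 0.018468306746799012
side syr 367 [0.4534 0.1327 0.017 ] [0.4556 0.1305 0.0151] 0.022215482213210902 dir [-0.8928  0.4505] ext -0.054990633298342126 0.04340093306235427
top vialcap 66 [0.421  0.0169 0.0509] [0.4212 0.0172 0.0496] 0.052756535688292194 dir [-0.9385  0.3454] ext -0.009718547633807733 0.009321840376983102
top couplertop 190 [0.6401 0.1087 0.0929] [0.6415 0.1089 0.0907] 0.0960125481171612 dir [0.3619
[... 170 characters left out ...]
1065165396 0.04545225522555303
port [ 0.656  -0.1296  0.073   0.1165  0.5116] [ 6.677  29.3119] 
 [[-0.6859  0.0797]
 [ 0.2528  0.3827]
 [ 0.6328 -0.2632]
 [-1.2098  1.7527]
 [-0.1746 -0.1787]
 [ 0.7794  0.9747]
 [ 0.0551  0.3139]
 [ 0.1053  0.0048]
 [-0.7792 -0.7324]
 [-0.623   0.9125]
 [-0.8596 -1.4348]]
fixed h,tilt [ 0.6557 -0.1289  0.1176]
side plate 216 mean local z 0.0035815596538984577 normal [-0.4828 -0.0522  0.8742]
 collar 50 [0.007  0.0024 0.0193] [ 0.0017 -0.0002  0.0167]
 stem 42 [0.0022 0.0028 0.0381]
top plate 459 mean local z -0.0011511996681402184 normal [ 0.4961  0.0626 -0.866 ]
 collar 161 [ 0.0019 -0.0003  0.017 ] [ 0.0007 -0.0029  0.0176]
 stem 43 [0.0018 0.0008 0.0369]
```

View pics/port.png

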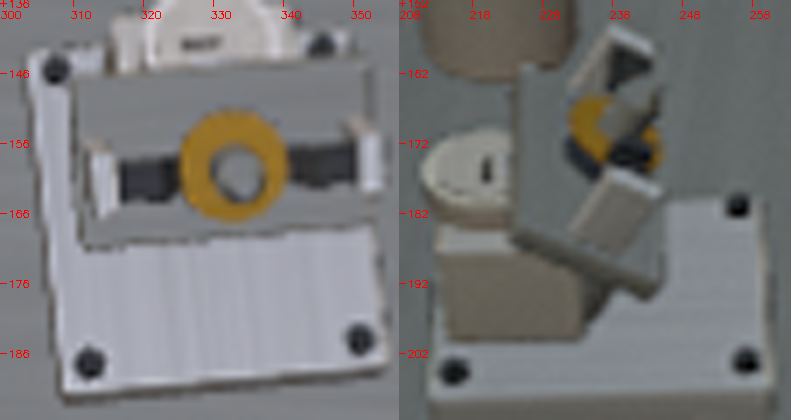

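{"api": "step_arm", "payload": {
  "dr": [
    [0,0,-0.216],
    [0,0,-0.216],
    [0,0,-0.216],
    [0,0,-0.216],
    [0,0,-0.216],
    [0,0,-0.216],
    [0,0,-0.216],
    [0,0,-0.216],
    [0,0,-0.216],
    [0,0,-0.216],
    [0,0,-0.216],
    [0,0,-0.216],
    [0,0,-0.216]
  ],
  "translation": [
    [314,-404,-131],
    [314,-404,-131],
    [314,-404,-131],
    [314,-404,-131],
    [314,-404,-131],
    [314,-404,-131],
    [314,-404,-131],
    [314,-404,-131],
    [314,-404,-131],
    [314,-404,-131],
    [314,-404,-131],
    [314,-404,-131],
    [314,-404,-131]
  ],
  "gripper": [50,50,50,50,50,50,50,50,50,50,50,50,50],
  "force": 30
}}

```text
time_s: 2.2
tool_pos: [0.4579, 0.1264, 0.1001]
tcp_rot: [-0.751, -3.05, 0.0]
wrist_force: [-0.7, 0.8, -0.2]
grip_width: 0.05
gripper_force: 0.0
```

Averaged crop of the port. In the top panel: base bolts at crop (56,70), (90,362), (360,340), (322,47); plate corners at (85,250), (372,227), (365,60), (73,77); collar at (233,165). In the side panel: plate corners at (517,65), (513,240), (650,300); bolts at (738,206), (745,362), (455,372). I refit with the sub-pixel offset corrected.

```bash
cat > p.py <<'E'
from h import *
from scipy.optimize import least_squares
np.set_printoptions(precision=4,suppress=True)
t=lambda a:np.array(a)/7.+[300-.43,136-.43]
s=lambda a:(np.array(a)-[399,0])/7.+[208-.43,152-.43]
bt=atz("top",t([(56,70),(90,362),(360,340),(322,47)]),.012); bs=atz("side",s([(738,206),(745,362),(455,372)]),.012)
print("bolts top\n",bt,"\nside\n",bs)
ang=lambda v:np.degrees(np.arctan2(v[1],v[0]))
print("yaw est",ang(bt[0]-bt[1]),ang(bt[3]-bt[2]),ang(bt[1]-bt[2])-90,ang(bt[0]-bt[3])-90,"side",ang(bs[1]-bs[0])-90,ang(bs[2]-bs[1]))
def R(yaw,t):
    return cv2.Rodrigues(np.array([0,0,yaw]))[0]@cv2.Rodrigues(np.array([0,-t,0]))[0]
obj=np.array([[-28,48,0],[-28,-48,0],[28,-48,0],[28,48,0],[0,0,18],[0,0,42]])/1e3
top=t([(85,250),(372,227),(365,60),(73,77),(233,165),(238,172)])
si=np.array([2,3,0]); sid=s([(517,65),(513,240),(650,300)])
def res(x):
    P=obj@R(x[3],x[4]).T+x[:3]
    return np.r_[(proj("top",P)-top),(proj("side",P[si])-sid)]
f=least_squares(lambda x:res(x).ravel(),[.65,-.13,.075,.1,.52],loss="soft_l1",f_scale=.5); print("port",f.x,np.degrees(f.x[3:]),"\n",res(f.x))
f2=least_squares(lambda q:res(np.r_[q[:2],.075,q[2],np.pi/6]).ravel(),[.63,-.12,0],loss="soft_l1",f_scale=.5);print("fixed",f2.x)
Rm=R(np.radians(6.2),np.pi/6);o=np.r_[f2.x[:2],.075]
for n in("side","top"):
    L=(cloud(n,np.load(f"pics/{n}0.npy"))-o)@Rm
    v=(abs(L[...,2]-.0175)<.004)&(np.hypot(L[...,0],L[...,1])<.022)&(np.hypot(L[...,0],L[...,1])>.0105)
    q=L[v]; c=least_squares(lambda c:0.0*c,[0,0]).x
    print(n,"ring",v.sum(),q.min(0),q.max(0),np.percentile(q,[3,97],axis=0).mean(0))
E
python3 p.py
```

```text
bolts top
 [[ 0.7044 -0.0777  0.012 ]
 [ 0.6028 -0.0905  0.012 ]
 [ 0.6132 -0.1804  0.012 ]
 [ 0.7158 -0.1679  0.012 ]] 
side
 [[ 0.6107 -0.1972  0.012 ]
 [ 0.6    -0.106   0.012 ]
 [ 0.7017 -0.0929  0.012 ]]
yaw est 7.182129453083741 6.926245058587071 6.634163373110027 7.199322161571686 side 6.697593501666944 7.324920055298638
port [ 0.6576 -0.1283  0.0712  0.1053  0.5097] [ 6.0357 29.2031] 
 [[-0.9483 -0.1839]
 [ 0.2777  0.1674]
 [ 0.5826 -0.4115]
 [-0.4255  0.0139]
 [-0.2317 -0.0845]
 [ 0.6306  1.1395]
 [-0.0665  1.2488]
 [-0.8672 -0.2389]
 [ 0.7269 -0.1707]]
fixed [ 0.6566 -0.1274  0.1091]
side ring 30 [-0.0155 -0.0172  0.0173] [0.017  0.0141 0.0215] [ 0.0007 -0.0008  0.0198]
top ring 124 [-0.018 -0.019  0.014] [0.0174 0.0145 0.0201] [-0.0002 -0.0023  0.0176]
```

{"api": "step_arm", "payload": {
  "dr": [
    [0,0,0],
    [0,0,0],
    [0,0,0],
    [0,0,0],
    [0,0,0],
    [0,0,0],
    [0,0,0],
    [0,0,0],
    [0,0,0],
    [0,0,0]
  ],
  "translation": [
    [1,1,-40],
    [1,1,-75],
    [1,1,-92],
    [1,1,-97],
    [1,1,-97],
    [1,1,-97],
    [1,1,-97],
    [1,1,-97],
    [1,1,-97],
    [1,1,-97]
  ],
  "gripper": [50,50,50,50,50,10,10,10,10,10],
  "force": 30
}}

```text
time_s: 3.2
tool_pos: [0.4597, 0.1281, 0.0045]
tcp_rot: [0.747, 3.049, 0.002]
wrist_force: [-0.3, 0.3, 6.1]
grip_width: 0.0172
gripper_force: 29.6
```

The base bolts give a port yaw of about 7.0°. The syringe is gripped at 17.2 mm, so I carry it to the tub.

{"api": "step_arm", "payload": {
  "dr": [
    [0,0,0],
    [0,0,0],
    [0,0,0.15],
    [0,0,0.3],
    [0,0,0.3],
    [0,0,0.3],
    [0,0,0.3],
    [0,0,0.3],
    [0,0,0.3],
    [0,0,0.3],
    [0,0,0.3],
    [0,0,0.3],
    [0,0,0.3],
    [0,0,0.3],
    [0,0,0.3],
    [0,0,0.3],
    [0,0,0.3],
    [0,0,0.3],
    [0,0,0.3],
    [0,0,0.3]
  ],
  "translation": [
    [0,0,30],
    [0,0,70],
    [0,30,95],
    [-2,75,97],
    [-4,120,97],
    [-6,165,97],
    [-6,205,97],
    [-6,228,90],
    [-6,228,60],
    [-6,228,30],
    [-6,228,14],
    [-6,228,9],
    [-6,228,9],
    [-6,228,9],
    [-6,228,9],
    [-6,228,9],
    [-6,228,40],
    [-6,228,80],
    [-6,200,100],
    [-6,160,110]
  ],
  "gripper": [10,10,10,10,10,10,10,10,10,10,10,10,10,40,40,40,40,40,40,40],
  "force": 30
}}

```text
time_s: 5.2
tool_pos: [0.4539, 0.2887, 0.116]
tcp_rot: [0.279, 3.125, 0.004]
wrist_force: [1.0, -0.4, -0.2]
grip_width: 0.0398
gripper_force: 0.0
```

{"api": "step_arm", "payload": {
  "dr": [
    [0,0,0],
    [0,0,0],
    [0,0,0],
    [0,0,0],
    [0,0,0],
    [0,0,0],
    [0,0,0],
    [0,0,0],
    [0,0,0],
    [0,0,0]
  ],
  "translation": [
    [-6,-45,0],
    [-12,-95,0],
    [-18,-145,0],
    [-24,-190,0],
    [-29,-235,0],
    [-33,-265,-10],
    [-33,-271,-25],
    [-33,-271,-30],
    [-33,-271,-30],
    [-33,-271,-30]
  ],
  "gripper": [50,50,50,50,50,50,50,50,50,50]
}}

```text
time_s: 6.2
tool_pos: [0.4202, 0.0174, 0.0838]
tcp_rot: [0.282, 3.128, 0.0]
wrist_force: [-0.5, 0.1, 0.3]
grip_width: 0.0498
gripper_force: 0.0
```

```bash
python3 - <<'E'
from h import *
b,_=capture("top"); a,_=capture("side"); s=ctrl.get_state(); print(s["tool_pos"],s["tcp_rot"])
a=a[:,:,::-1].copy();b=b[:,:,::-1].copy()
cv2.imwrite("pics/chk1.png",np.hstack([cv2.resize(b[190:300,60:310],None,fx=1.6,fy=1.6),crop(a,240,205,100,44,4)]) if 0 else np.vstack([crop(a,240,200,130,100,6)[:330],crop(b,65,185,130,40,6)[:0],cv2.resize(np.hstack([b[185:300,60:190],a[320:420,240:395][:115] if 0 else cv2.copyMakeBorder(a[320:420,240:390],0,15,0,0,0)]),(780,264))]))
E
```

```text
[0.42036561 0.0175013  0.08385565] [2.81273745e-01 3.12805485e+00 1.21939125e-06]
```

View pics/chk1.png

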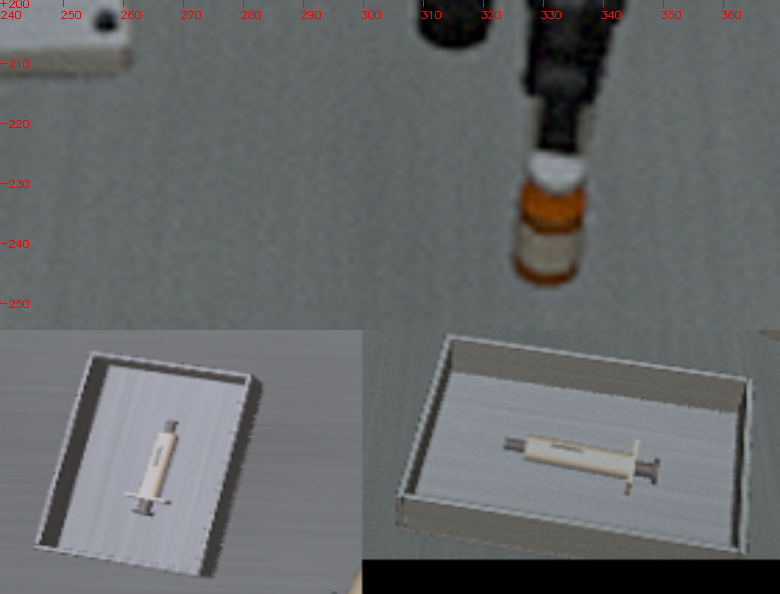

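The syringe lies well inside the tub in both views, and the finger is lined up over the vial (side ≈(331,200), cap (331,228)). Next I grasp the vial.

{"api": "step_arm", "payload": {
  "dr": [
    [0,0,0],
    [0,0,0],
    [0,0,0],
    [0,0,0],
    [0,0,0],
    [0,0,0],
    [0,0,0],
    [0,0,0],
    [0,0,0],
    [0,0,0]
  ],
  "translation": [
    [0,0,-30],
    [0,0,-58],
    [0,0,-72],
    [0,0,-76],
    [0,0,-76],
    [0,0,-76],
    [0,0,-76],
    [0,0,-76],
    [0,0,-76],
    [0,0,-76]
  ],
  "gripper": [50,50,50,50,50,18,18,18,18,18],
  "force": 30
}}

```text
time_s: 7.3
tool_pos: [0.4207, 0.0169, 0.0082]
tcp_rot: [0.283, 3.127, 0.0]
wrist_force: [-0.8, 1.2, 7.6]
grip_width: 0.0251
gripper_force: 29.2
```

{"api": "step_arm", "payload": {
  "dr": [
    [0,0,0],
    [0,0,0],
    [0,0,0],
    [0,0,0],
    [0,0,0],
    [0,0,0],
    [0,0,0],
    [0,0,0],
    [0,0,0],
    [0,0,0],
    [0,0,0],
    [0,0,0],
    [0,0,0],
    [0,0,0]
  ],
  "translation": [
    [0,0,15],
    [0,0,45],
    [0,-15,75],
    [2,-55,80],
    [6,-100,80],
    [10,-145,80],
    [14,-190,80],
    [18,-235,80],
    [24,-280,80],
    [28,-320,80],
    [30,-345,75],
    [30,-355,65],
    [30,-355,60],
    [30,-355,60]
  ],
  "gripper": [18,18,18,18,18,18,18,18,18,18,18,18,18,18]
}}

```text
time_s: 8.7
tool_pos: [0.4492, -0.3367, 0.0663]
tcp_rot: [-0.283, -3.127, -0.003]
wrist_force: [0.4, -0.4, -1.3]
grip_width: 0.025
gripper_force: 29.6
```

```bash
python3 - <<'E'
from h import *
b,_=capture("top"); a,_=capture("side"); s=ctrl.get_state(); print(s["tool_pos"],s["grip_width"])
a=a[:,:,::-1].copy();b=b[:,:,::-1].copy()
cv2.imwrite("pics/chk2.png",np.hstack([crop(a,270,120,100,60,4),crop(b,370,210,95,90,4)[:240]]) if 0 else np.hstack([cv2.copyMakeBorder(crop(a,275,115,85,70,4.5),0,90,0,0,0)[:400],crop(b,375,205,90,90,4.5)[:400]]))
E
```

```text
[ 0.44983521 -0.33674573  0.06740638] 0.02487484729067574
```

View pics/chk2.png

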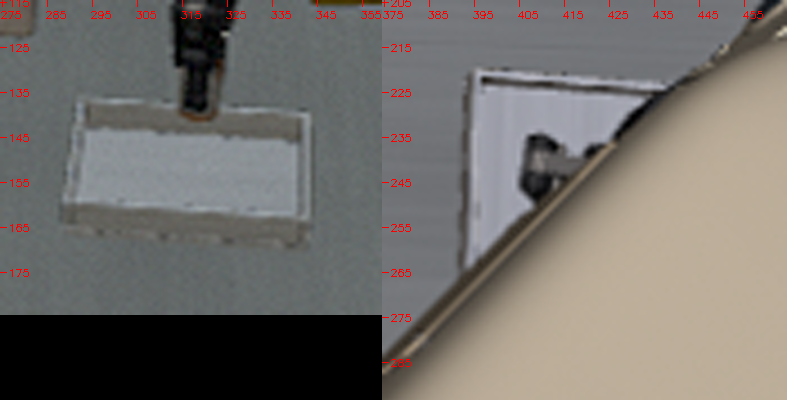

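The gripper with the vial is over the tray (side ≈(318,140), tray spanning cols 291–343). I lower it slowly, release, and rise.

{"api": "step_arm", "payload": {
  "dr": [
    [0,0,0],
    [0,0,0],
    [0,0,0],
    [0,0,0],
    [0,0,0],
    [0,0,0],
    [0,0,0],
    [0,0,0],
    [0,0,0],
    [0,0,0],
    [0,0,0],
    [0,0,0],
    [0,0,0],
    [0,0,0],
    [0,0,0]
  ],
  "translation": [
    [0,0,-20],
    [0,0,-35],
    [0,0,-45],
    [0,0,-50],
    [0,0,-53],
    [0,0,-54],
    [0,0,-54],
    [0,0,-54],
    [0,0,-54],
    [0,0,-54],
    [0,0,-54],
    [0,0,-25],
    [0,0,15],
    [0,0,55],
    [0,0,90]
  ],
  "gripper": [18,18,18,18,18,18,18,30,42,42,42,42,42,42,42]
}}

```text
time_s: 10.3
tool_pos: [0.45, -0.3382, 0.1594]
tcp_rot: [0.284, 3.128, -0.001]
wrist_force: [0.6, 0.2, -0.1]
grip_width: 0.0419
gripper_force: 0.0
```

{"api": "step_arm", "payload": {
  "dr": [
    [0,0,0],
    [0,0,0],
    [0,0,-0.1],
    [0,0,-0.2],
    [0,0,-0.3],
    [0,0,-0.4],
    [0,0,-0.5],
    [0,0,-0.5],
    [0,0,-0.5],
    [0,0,-0.5],
    [0,0,-0.5],
    [0,0,-0.5],
    [0,0,-0.5],
    [0,0,-0.5],
    [0,0,-0.5],
    [0,0,-0.5],
    [0,0,-0.5]
  ],
  "translation": [
    [0,15,30],
    [0,50,40],
    [5,90,40],
    [15,130,40],
    [30,170,40],
    [50,210,40],
    [70,250,40],
    [95,285,40],
    [120,320,40],
    [145,355,30],
    [165,390,20],
    [180,420,0],
    [189,440,-15],
    [189,446,-30],
    [189,446,-33],
    [189,446,-33],
    [189,446,-33]
  ],
  "gripper": [60,60,60,60,60,60,60,60,60,60,60,60,60,60,60,60,60]
}}

```text
time_s: 12.0
tool_pos: [0.6392, 0.1072, 0.1252]
tcp_rot: [1.05, 2.96, 0.0]
wrist_force: [0.3, -0.2, -0.1]
grip_width: 0.0601
gripper_force: 0.0
```

```bash
python3 - <<'E'
from h import *
from collections import Counter
P=[capture("top") for _ in range(2)]; q,_=capture("side"); s=ctrl.get_state(); print(s["tool_pos"],s["tcp_rot"],s["qpos"],s["time_s"])
b=P[0][0][:,:,::-1].copy(); a=q[:,:,::-1].copy()
cv2.imwrite("pics/chk3.png",np.hstack([crop(b,385,210,66,90,6),crop(a,195,195,66,90,6)]))
E
```

```text
[0.63929246 0.10715452 0.12534825] [1.04976615e+00 2.95946385e+00 8.59485044e-04] [ 3.67532591e-02  4.67825532e-01  6.91582378e-02  1.17057049e+00
 -2.92978506e-05  7.18491344e-01] 12.15
```

View pics/chk3.png

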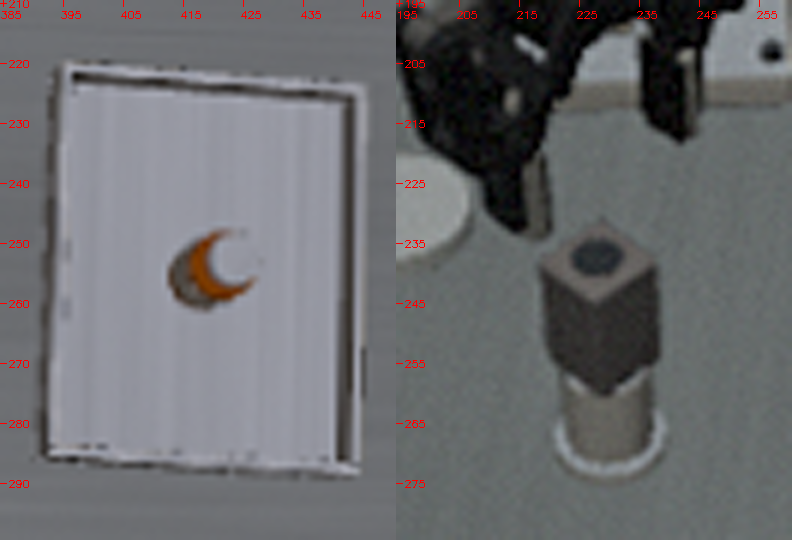

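The vial stands upright near the tray's centre (top ≈(418,253)), and the fingers straddle the coupler (side (219,235) and (240,215)). I grasp the coupler.

{"api": "step_arm", "payload": {
  "dr": [
    [0,0,0],
    [0,0,0],
    [0,0,0],
    [0,0,0],
    [0,0,0],
    [0,0,0],
    [0,0,0],
    [0,0,0],
    [0,0,0],
    [0,0,0],
    [0,0,0]
  ],
  "translation": [
    [0.5,1.5,-25],
    [0.5,1.5,-50],
    [0.5,1.5,-68],
    [0.5,1.5,-75],
    [0.5,1.5,-75],
    [0.5,1.5,-75],
    [0.5,1.5,-75],
    [0.5,1.5,-75],
    [0.5,1.5,-75],
    [0.5,1.5,-75],
    [0.5,1.5,-75]
  ],
  "gripper": [60,60,60,60,60,22,22,22,22,22,22],
  "force": 80
}}

```text
time_s: 13.25
tool_pos: [0.6402, 0.1093, 0.0507]
tcp_rot: [1.048, 2.959, 0.001]
wrist_force: [-0.6, -0.6, 6.1]
grip_width: 0.0293
gripper_force: 79.5
```

{"api": "step_arm", "payload": {
  "dr": [
    [0,0,0],
    [0,0,0],
    [0,0,0],
    [0,0,0],
    [0.011,-0.087,0],
    [0.021,-0.173,0],
    [0.032,-0.26,0],
    [0.043,-0.346,0],
    [0.053,-0.433,0],
    [0.064,-0.52,0],
    [0.064,-0.52,0],
    [0.064,-0.52,0],
    [0.064,-0.52,0],
    [0.064,-0.52,0],
    [0.064,-0.52,0],
    [0.064,-0.52,0]
  ],
  "translation": [
    [0,0,30],
    [0,0,75],
    [0,0,120],
    [0,0,150],
    [-10,-35,155],
    [-22,-75,155],
    [-35,-115,155],
    [-45,-155,155],
    [-50,-195,155],
    [-50,-230,155],
    [-50,-243,150],
    [-45,-243,135],
    [-38,-243,120],
    [-34.5,-243.5,113.5],
    [-34.5,-243.5,113.5],
    [-34.5,-243.5,113.5]
  ],
  "gripper": [22,22,22,22,22,22,22,22,22,22,22,22,22,22,22,22]
}}

```text
time_s: 14.85
tool_pos: [0.6051, -0.1338, 0.1631]
tcp_rot: [0.886, 2.503, 0.318]
wrist_force: [0.9, -0.5, -1.6]
grip_width: 0.0291
gripper_force: 80.1
```

```bash
cat > v.py <<'E'
from h import *
np.set_printoptions(precision=4,suppress=True)
import sys
b,_=capture("top"); a,_=capture("side"); s=ctrl.get_state()
R=cv2.Rodrigues(s["tcp_rot"])[0]; p=s["tool_pos"]; zp=-R[:,2]
print("tcp",p,"port-axis of tool",zp,"F",s["wrist_force"],"q",s["qpos"])
O=np.array([.657,-.128,.0745]); Z=np.array([-.4963,-.0609,.866])
mouth=p+R[:,2]*.0507; m=mouth-O; print("mouth along",m@Z,"lateral",m-(m@Z)*Z,"tilt err",np.arccos(min(1,zp@Z)))
tip=O+.042*Z
for n in("side","top"): print(n,"mouth px",proj(n,mouth),"tip px",proj(n,tip),"grip top",proj(n,p-R[:,2]*.0433))
a=a[:,:,::-1].copy();b=b[:,:,::-1].copy()
cv2.imwrite("pics/"+sys.argv[1],np.hstack([crop(b,300,125,57,85,7),crop(a,208,130,56,85,7)]))
E
python3 v.py pre.png
```

```text
tcp [ 0.6052 -0.134   0.1636] port-axis of tool [-0.4971 -0.061   0.8656] F [ 0.6428 -0.5772 -1.674 ] q [-0.4938  0.1437 -0.4416  0.5442  0.2935  0.2526]
mouth along 0.052492624710748906 lateral [-0.0005  0.0003 -0.0003] tilt err 0.004725801461242926
side mouth px [[244.6292 161.5065]] tip px [[242.338 164.487]] grip top [[264.188  131.7035]]
top mouth px [[334.9737 162.6964]] tip px [[334.3829 161.3517]] grip top [[342.3471 173.2112]]
```

View pics/pre.png

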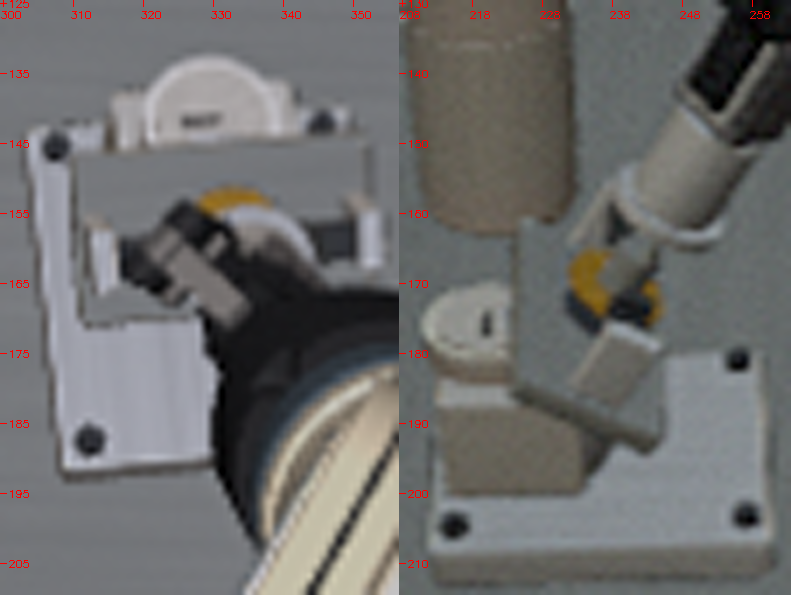

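Side panel: the flange lip spans crop (615,170)–(722,235), in line with the stem tip at about (645,245). Top panel: the flange arc peaks at about (258,208), possibly a little towards −y of my prediction. I'll measure the lateral offset of the flange and of the collar by edge fit.

```bash
cat > e.py <<'E'
from h import *
from scipy.ndimage import map_coordinates,gaussian_filter
np.set_printoptions(precision=4,suppress=True)
from scipy.optimize import least_squares
s=ctrl.get_state();R=cv2.Rodrigues(s["tcp_rot"])[0];p=s["tool_pos"];zp=-R[:,2]
ex=np.array([-zp[1],zp[0],0]);ey=ex/np.linalg.norm(ex); ex=np.cross(ey,zp) # port-like axes (ey ~ -+y)
if ey[1]<0: ey=-ey; ex=-ex
ex=np.cross(ey,zp)
imgs={n:np.mean([capture(n)[0].astype(float) for _ in range(4)],0) for n in("top","side")}
def edge(n,img,c,r,angs,sgn):
    out=[]
    for t in angs:
        rr=np.arange(-.007,.0071,.0004)+r
        P=c+np.outer(rr,np.cos(t)*ex+np.sin(t)*ey); uv=proj(n,P)
        v=map_coordinates(gaussian_filter(img,.6),[uv[:,1],uv[:,0]],order=1); g=np.gradient(v)*sgn
        k=g.argmax(); out.append((t,rr[k],g[k],k in(0,len(rr)-1)))
    return np.array(out)
def fit(o,r):
    o=o[(o[:,3]==0)&(o[:,2]>1)]
    f=least_squares(lambda q:o[:,1]-r-q[0]*np.cos(o[:,0])-q[1]*np.sin(o[:,0]),[0,0],loss="soft_l1",f_scale=.001)
    return len(o),f.x,np.std(f.fun)
mouth=p-zp*.0507
for n,c0,angs in(("top",mouth+zp*.006,np.radians(np.arange(-75,25,4))),("side",mouth,np.radians(np.arange(80,200,5)))):
    o=edge(n,imgs[n].mean(2),c0,.02,angs,-1); print(n,"flange",fit(o,.02)); print(np.c_[np.degrees(o[:,0]),o[:,1]*1e3,o[:,2]].round(1)[::3])
O=np.array([.657,-.128,.0745]);Z=np.array([-.4963,-.0609,.866])
b={n:cv2.imread(f"pics/{n}0.png").astype(float) for n in("top","side")}
for n,angs in(("top",np.radians(np.r_[-70:71:5,110:251:5])),("side",np.radians(np.r_[-60:61:6]))):
    im=b[n][:,:,2]-b[n][:,:,0]  # yellow = R-B
    print(n,"collar",fit(edge(n,im,O+.018*Z,.018,angs,-1),.018))
E
python3 e.py
```

```text
top flange (25, array([ 0.0007, -0.0001]), np.float64(0.0006664572878643534))
[[-75.   21.   10.3]
 [-63.   21.    9.7]
 [-51.   19.4   7.8]
 [-39.   20.6   4.3]
 [-27.   20.2   4.4]
 [-15.   20.2   4.1]
 [ -3.   21.8   5.3]
 [  9.   21.4   5.1]
 [ 21.   20.6   2.9]]
side flange (10, array([ 0.0033, -0.0075]), np.float64(0.0018921772032990524))
[[ 80.   27.    1.4]
 [ 95.   13.    0.4]
 [110.   25.8   0.2]
 [125.   22.6   0.3]
 [140.   23.8   0. ]
 [155.   13.4   2.8]
 [170.   15.    2.2]
 [185.   18.2   1.8]]
top collar (58, array([-0.0006, -0.0001]), np.float64(0.0004169339292025998))
side collar (21, array([-0.0026, -0.0029]), np.float64(0.0012657390687657556))
```

Flange and collar centres agree with the model to about 1 mm laterally. I start the insertion along the axis in stages, watching the wrist force.

{"api": "step_arm", "payload": {
  "dr": [
    [0,0,0],
    [0,0,0],
    [0,0,0],
    [0,0,0],
    [0,0,0],
    [0,0,0],
    [0,0,0]
  ],
  "translation": [
    [2,0.2,-3.5],
    [4,0.5,-7],
    [6,0.7,-10.4],
    [8,1,-13.9],
    [8,1,-13.9],
    [8,1,-13.9],
    [8,1,-13.9]
  ],
  "gripper": [22,22,22,22,22,22,22]
}}

```text
time_s: 16.05
tool_pos: [0.613, -0.1332, 0.149]
tcp_rot: [0.886, 2.503, 0.318]
wrist_force: [-0.3, 0.1, -1.2]
grip_width: 0.0289
gripper_force: 80.1
```

```bash
cat > f.py <<'E'
from h import *
np.set_printoptions(precision=4,suppress=True)
s=ctrl.get_state();R=cv2.Rodrigues(s["tcp_rot"])[0];p=s["tool_pos"];F=s["wrist_force"]
O=np.array([.657,-.128,.0745]);Z=np.array([-.4963,-.0609,.866]);Y=np.array([-.1219,.9925,0]);X=np.cross(Y,Z);A=np.c_[X,Y,Z]
m=p+R[:,2]*.0507-O
print("t",s["time_s"],"mouth port xyz mm",m@A*1e3,"F port",F@A,"T port",s["wrist_torque"]@A,"tool axis err",-R[:,2]@A)
E
python3 f.py
```

```text
t 16.05 mouth port xyz mm [-1.1247  0.2289 35.9468] F port [-0.8517  0.1674 -0.9401] T port [0.0265 0.6564 0.0117] tool axis err [-0.0004 -0.0001  1.    ]
```

{"api": "step_arm", "payload": {
  "dr": [
    [0,0,0],
    [0,0,0],
    [0,0,0],
    [0,0,0],
    [0,0,0],
    [0,0,0]
  ],
  "translation": [
    [1.5,0.2,-2.6],
    [3,0.4,-5.2],
    [4.5,0.5,-7.8],
    [5,0.6,-8.7],
    [5,0.6,-8.7],
    [5,0.6,-8.7]
  ],
  "gripper": [22,22,22,22,22,22]
}}

```text
time_s: 16.65
tool_pos: [0.618, -0.1326, 0.1402]
tcp_rot: [0.886, 2.503, 0.318]
wrist_force: [-0.5, -0.7, -1.6]
grip_width: 0.0295
gripper_force: 80.5
```

```bash
python3 f.py
```

```text
t 16.65 mouth port xyz mm [-1.1546  0.1834 25.8689] F port [-1.2764 -0.6381 -1.1233] T port [0.0154 0.6981 0.0351] tool axis err [-0.0003 -0.      1.    ]
```

{"api": "step_arm", "payload": {
  "dr": [
    [0,0,0],
    [0,0,0],
    [0,0,0],
    [0,0,0],
    [0,0,0],
    [0,0,0],
    [0,0,0]
  ],
  "translation": [
    [1,0.1,-1.7],
    [2,0.2,-3.5],
    [3,0.4,-5.2],
    [4,0.5,-6.9],
    [4,0.5,-6.9],
    [4,0.5,-6.9],
    [4,0.5,-6.9]
  ],
  "gripper": [22,22,22,22,22,22,22]
}}

```text
time_s: 17.35
tool_pos: [0.6221, -0.1321, 0.1333]
tcp_rot: [0.886, 2.502, 0.318]
wrist_force: [-0.3, -0.3, 0.6]
grip_width: 0.0292
gripper_force: 80.3
```

```bash
python3 f.py
```

```text
t 17.35 mouth port xyz mm [-0.9841  0.2294 17.795 ] F port [-0.0296 -0.2257  0.661 ] T port [0.0331 0.1803 0.0324] tool axis err [-0.0005 -0.0002  1.    ]
```

{"api": "step_arm", "payload": {
  "dr": [
    [0,0,0],
    [0,0,0],
    [0,0,0],
    [0,0,0],
    [0,0,0],
    [0,0,0]
  ],
  "translation": [
    [0.75,0.1,-1.3],
    [1.5,0.2,-2.6],
    [1.5,0.2,-2.6],
    [1.5,0.2,-2.6],
    [1.5,0.2,-2.6],
    [1.5,0.2,-2.6]
  ],
  "gripper": [22,22,22,22,22,22]
}}

```text
time_s: 17.95
tool_pos: [0.6235, -0.1317, 0.1301]
tcp_rot: [0.886, 2.503, 0.318]
wrist_force: [5.5, 0.6, -6.8]
grip_width: 0.0292
gripper_force: 80.5
```

```bash
python3 f.py
```

```text
t 17.95 mouth port xyz mm [-1.4135  0.4388 14.2714] F port [ 1.3874 -0.0937 -8.6275] T port [-0.0759 -0.1505 -0.0092] tool axis err [ 0.0003 -0.0007  1.    ]
```

The pull of about −9 N along the axis suggests the catches have snapped in over the flange and are now holding it slightly below the commanded pose. I push on to about 10 mm of collar travel.

{"api": "step_arm", "payload": {
  "dr": [
    [0,0,0],
    [0,0,0],
    [0,0,0],
    [0,0,0],
    [0,0,0],
    [0,0,0],
    [0,0,0],
    [0,0,0],
    [0,0,0]
  ],
  "translation": [
    [0.7,0.1,-1.3],
    [1.4,0.2,-2.5],
    [2.1,0.3,-3.7],
    [2.6,0.3,-4.6],
    [3,0.4,-5.3],
    [3,0.4,-5.3],
    [3,0.4,-5.3],
    [3,0.4,-5.3],
    [3,0.4,-5.3]
  ],
  "gripper": [22,22,22,22,22,22,22,22,22]
}}

```text
time_s: 18.85
tool_pos: [0.6262, -0.1315, 0.1256]
tcp_rot: [0.886, 2.502, 0.318]
wrist_force: [-4.7, -0.4, 5.8]
grip_width: 0.0292
gripper_force: 82.2
```

```bash
python3 f.py
```

```text
t 18.85 mouth port xyz mm [-1.2364  0.3197  9.0236] F port [-1.1371  0.1588  7.3628] T port [0.2685 0.777  0.0455] tool axis err [-0.0003  0.      1.    ]
```

{"api": "step_arm", "payload": {
  "dr": [
    [0,0,0],
    [0,0,0],
    [0,0,0],
    [0,0,0],
    [0,0,0],
    [0,0,0]
  ],
  "translation": [
    [0.3,0,-0.5],
    [0.7,0.1,-1.2],
    [0.7,0.1,-1.2],
    [0.7,0.1,-1.2],
    [0.7,0.1,-1.2],
    [0.7,0.1,-1.2]
  ],
  "gripper": [22,22,22,22,22,22]
}}

```text
time_s: 19.45
tool_pos: [0.6269, -0.1314, 0.1245]
tcp_rot: [0.887, 2.502, 0.318]
wrist_force: [-6.3, 0.1, 6.6]
grip_width: 0.0289
gripper_force: 82.3
```

```bash
python3 f.py; python3 v.py end.png
```

```text
t 19.45 mouth port xyz mm [-1.2019  0.2973  7.7036] F port [-2.1575  0.8309  8.8361] T port [0.2926 0.7561 0.0105] tool axis err [-0.0004  0.0001  1.    ]
tcp [ 0.6269 -0.1314  0.1245] port-axis of tool [-0.4966 -0.0608  0.8658] F [-6.0589  0.2493  6.134 ] q [-0.4682  0.2129 -0.4673  0.443   0.2821  0.2774]
mouth along 0.007708454627212023 lateral [-0.0011  0.0001 -0.0006] tilt err 0.0046515181876290255
side mouth px [[236.1333 174.882 ]] tip px [[242.338 164.487]] grip top [[254.8863 146.3211]]
top mouth px [[331.909  158.5314]] tip px [[334.3829 161.3517]] grip top [[338.7527 168.2796]]
```

View pics/end.png

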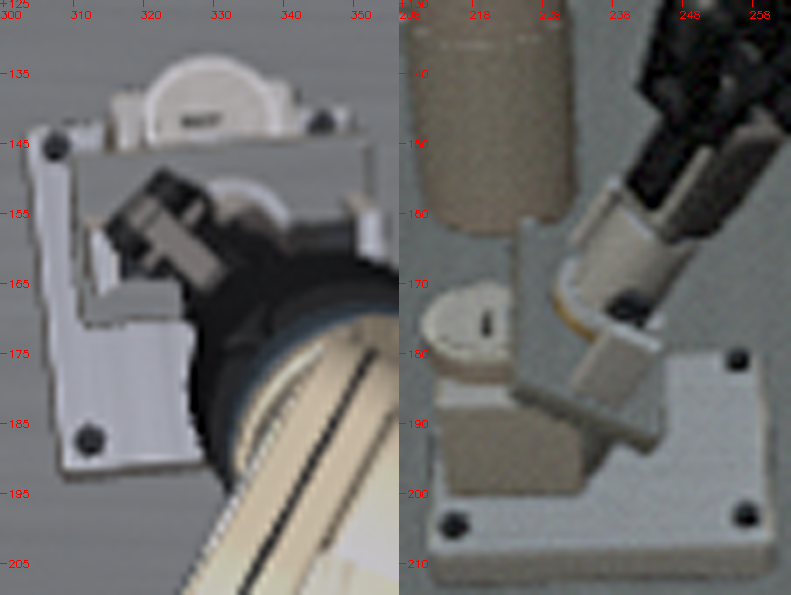

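The final picture shows the flange seated over the collar: the flange lip runs side crop (560,265)–(640,340), the dark catch closes over it at (630,305), and only a sliver of brass shows below. The net push of about 9.9 N corresponds to 9.9 mm of collar travel, and position gives 10.3 mm. I hand in.

```bash
python3 -c "
from rig import job
print(job.sign_off())"
```

```text
the job is handed in; nothing more can be done
None
```

I handed the job in with no verdict returned: the vial stands in the tray, the syringe lies in the tub, and by my readings the coupler is latched on the port, still gripped, with the collar held down about 10 mm.

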